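# Serve a tape roll from the spring dispenser

## Robot

A 7-joint arm with a two-finger parallel gripper is mounted at the origin on a cart in front of the work surface, level with it; the furniture and walls round the work are solid. World frame = base frame: x ahead of the robot, y to its left, z up, the work surface at z = 0. Lengths are in m, angles in rad, forces in N, time in s.
With the tool pointing down it reaches from about 0.425 to 0.925 m from the base axis. Payload 6.8 kg.
Tool frame: the origin (TCP) lies midway between the tips of the shut fingers; the grasp point (between the pads) lies 19 mm behind it; z points along the fingers, y is the line along which they close (so a half turn about z gives the same grasp; the last joint's range is limited). The gripper opens to 85 mm and grips with 20 to 120 N. Pads are 22 mm wide; open, the fingers measure 114 mm over their backs; the gripper's body (76 mm by 85 mm) begins 54 mm behind the grasp point. The pads swing forward as they close: fully open they stand 13 mm farther back than shut.
Start: joints at [1.146, 0.477, 0.022, 1.555, -0.011, 1.109, -0.083], TCP at [0.21, -0.641, 0.231] pointing down, gripper open.
Joint ranges: [-2.96, 2.96], [-0.34, 2.1], [-1.41, 1.46], [0.24, 2.44], [-1.37, 4.51], [0.17, 1.92], [-2.96, 2.96]. Speed limits (rad/s): [2.39, 2.39, 3.14, 3.14, 3.14, 3.14, 3.14].

## Interface

Orientations are given as a unit quaternion [w, x, y, z].
In Python, from station import bot gives the robot as it stands.
- The arm moves only by the tool jog_arm, never from a script. Its argument "rows" is a list of rows, each an object of numbers: "fingers": the finger opening in mm, from 0 to 85.4; "x", "y", "z": the shift along the tool's x, y, z in mm; "ax", "ay", "az": the turn, a rotation vector about the tool's x, y, z in degrees. A call has exactly 8 rows; each row shifts and turns the commanded pose from where the row before left it, along the tool's axes as they then stand; what a row does not reach is not made up. A row lasts 1/10 s, in which the tool goes at most 50 mm and 8.59 degrees, less where a joint would pass 70% of its speed; a pose out of reach is approached as far as the arm can. A call with a gripper value outside its range is refused whole. The fingers move at their own pace and stop on an object; "force" is the grip in N (left out, the last holds). Time passes only in rows, so rows that do not move let the fingers close, or fill a call up. It gives the time, the measured TCP pose, the force, the opening and the grip force at its end, in the units of the state.
- bot.get_obs(): the state, without advancing time (a new reading comes with each control period).
- bot.read_camera(name): name is "scene" or "top" or "wrist"; returns a dict with "pixels" (420x560x3 uint8, red, green, blue), "vertical_fov" (degrees; the focal length in pixels is half the picture's height over the tangent of half this angle, whatever the lens; pixels are square), "cx", "cy" (the principal point, pixels), "world_from_camera" (4x4, takes a point from camera to world coordinates). Camera axes: x right, y down, z forward; pixel columns grow to the right and rows downward; lengths in m; the calibration is good to about 2 mm. A picture is of the moment at which its call begins. There is no depth.
- bot.hand_in(): hands the job in; it is judged then, once.
The state is a dict: "t": time; "q": joint angles; "joint_vel": joint speeds; "joint_torque": joint torques, N m; "eef_pos": TCP position; "tool_rot": TCP orientation; "contact_force": force on the tool from outside, world axes, zero at the start; "torque": the same for the moment, N m; "gripper_width": opening from 0.0 (shut) to 1.0 (fully open); "grasp_force": force on a finger pad.
Only numpy, scipy, OpenCV 4.12 (cv2) and the standard library are available. Lean on these libraries where they do the work, as an engineer would, in place of code of your own. Each camera call takes 0.05 s, during which the arm holds its last target. There are 200 camera calls.

## Task

From the spring-loaded dispenser, slide the top roll of tape out through the mouth onto the dispenser's own ledge, so that the next roll springs up fully into its place. Then lay that served roll flat on the notebook's cover, wholly within its edges, leaving the other rolls in the dispenser and the small things on the counter where they are.

Things in the scene. Friction and masses are not known exactly. Their poses are not given: they have to be found in the camera images.
- dispenser: Wooden tower with aluminium fittings, fixed to the counter, holding four stacked tape rolls. Origin: on the counter under the stack's axis; z up; mouth and ledge look along its -x. Foot plate x -110 to +55 mm, 84 mm wide, 8 mm thick. Tower 57 x 57 mm, 90.5 mm high; well 49 x 49 mm. Two posts close its front up to z 69 mm; above them it is open (the mouth).
- lips (a point): Point on the stack's axis, 86.5 mm above the counter, level with the undersides of two 4 mm thick lips that hold the stack down at both sides, x -40 to +30 mm. The gap between them, 35 mm wide, is open at both ends, and so is the tower's back over the same width: fingertips can stand behind the top roll's rim and push it out along the dispenser's -x.
- ledge (a point): Middle of the ledge's top, 69 mm above the counter, 57 mm from the stack's axis along the dispenser's -x. The ledge is a tongue 40 mm wide (narrower than a roll), x -25 to -92 mm. Two stop pins, 8 mm high, stand on it at x -80, y +16 and -16 mm: a roll against both is centred at x -60 mm. Cheeks guide the rolls at both sides (|y| 24.5 to 28.5 mm) as far as x -40 mm.
- lifter (a joint): Height of the sprung lifter under the stack, in m above its start: 0 with four rolls in the tower, about 0.015 once one has left and the next is up. The spring (40 N/m) presses the stack up against the lips with about 2 N. A roll held down by fingertips rises when they are lifted away.
- roll_1: The top tape roll of the stack, the one to serve: disc 46 mm in diameter, 15 mm high, 20 g, with a cardboard core. Origin: centre of its underside; z is its axis. In the dispenser its underside is at about z 71.5 mm, its top at 86.5 mm; sliding it out takes up to about 10 N.
- roll_2: Second tape roll, same as roll_1 and directly below it (underside about z 56.5 mm); it must come up to where roll_1 was.
- roll_3: Third tape roll of the stack, same shape.
- roll_4: Lowest tape roll of the stack, same shape.
- notebook: Flat closed pocket notebook lying loose on the counter, 104 mm along its x, 148 mm along its y, 12 mm thick, 0.15 kg. Origin: centre of its underside.
- ink_tin: Bystander: flat round ink pad tin, 70 mm across, 18 mm high. Origin: centre of its underside.
- eraser: Bystander: block eraser in a card sleeve, 46 x 37 x 12 mm. Origin: centre of its underside.
- sharpener: Bystander: small metal pencil sharpener, 27 x 25 x 13 mm. Origin: centre of its underside.
Not all that is in view belongs to the job. What is shaped like the roll_1 but black or yellow is not meant.

How it is judged:
On the way:
1. the top roll lies flat on the ledge, clear of the tower, and the next roll is up in its place (x of roll_1 in the frame of dispenser between -0.072 and -0.043 m and y of roll_1 in the frame of dispenser between -0.015 and 0.015 m and z of roll_1 in the frame of dispenser between 0.064 and 0.074 m and angle between roll_1's own z axis and vertical below 0.15 rad and z of roll_2 in the frame of dispenser above 0.068 m and horizontal distance between roll_2 and dispenser below 0.01 m and angle between roll_2's own z axis and vertical below 0.12 rad), for 0.2 s.
At the end, for the whole second after the job is handed in: The served roll rests flat (within 7 degrees) on the notebook's cover, its edge inside the cover's edges (4 mm of overhang allowed); the second roll stands up under the lips (within 3.5 mm of the top roll's first height, 10 mm of the tower's axis), and the third and fourth are in the tower (x of roll_1 in the frame of notebook between -0.033 and 0.033 m and y of roll_1 in the frame of notebook between -0.055 and 0.055 m and z of roll_1 in the frame of notebook between 0.008 and 0.017 m and angle between each of roll_1, roll_2's own z axis and vertical below 0.12 rad and linear speed of roll_1 below 0.02 m/s and z of roll_2 in the frame of dispenser above 0.068 m and horizontal distance between each of roll_2, roll_3, roll_4 and dispenser below 0.01 m); the robot touches nothing.
It fails at once if the ink tin, the eraser or the sharpener is shifted by more than 30 mm (distance of any of ink_tin, eraser, sharpener from where it was at the start of the episode above 0.03 m).
It also fails if it takes over 54 s, if anything falls off the work surface, if the arm or the gripper's body presses on something with over 40 N, if the wrist force passes 120 N, or if a joint passes its speed limit or range.

## Working session

There is one attempt and no reset: what is moved stays moved. The work goes in short steps, Python scripts to look and compute and a tool call to move; the robot and the scene stay as the last step left them, time stands still between calls to the robot, and variables do not carry over. Pictures are saved under pics/ and viewed, at most 10 in all, crops included, and the job is handed in when it is done.

Besides the shell and the picture viewer there is one more tool, called after ">>>" in YAML: its name, and indented under it one key for each argument. jog_arm: Moves the arm, as the interface text tells. Its arguments: {"type":"object","properties":{"rows":{"type":"array","items":{"type":"object","properties":{"fingers":{"type":"number"},"x":{"type":"number"},"y":{"type":"number"},"z":{"type":"number"},"ax":{"type":"number"},"ay":{"type":"number"},"az":{"type":"number"}}}},"force":{"type":"number"}},"required":["rows"]}

```bash
mkdir -p pics; cat > h.py <<'E'
import numpy as np,cv2
from station import bot
def cam(n,save=None):
    c=bot.read_camera(n)
    if save: cv2.imwrite('pics/'+save,c['pixels'][:,:,::-1])
    np.savez('cam_'+n+'.npz',**c); return c
def ray(c,u,v,z):
    f=210/np.tan(np.radians(float(c['vertical_fov']))/2);T=np.array(c['world_from_camera'])
    d=T[:3,:3]@np.array([(u-c['cx'])/f,(v-c['cy'])/f,1]);p=T[:3,3]
    return p+d*(z-p[2])/d[2]
def proj(c,P):
    f=210/np.tan(np.radians(float(c['vertical_fov']))/2);T=np.array(c['world_from_camera'])
    q=T[:3,:3].T@(np.array(P)-T[:3,3]);return f*q[:2]/q[2]+[c['cx'],c['cy']]
E
python3 - <<'E'
from h import *
a=cam('scene','s0.png');b=cam('top','t0.png')
for c in(a,b):print(c['vertical_fov'],c['cx'],c['cy'],np.round(c['world_from_camera'],3))
o=bot.get_obs();print(o)
E
```

```text
48.422333092605506 273.7551385214639 212.85956609445995 [[ 0.113  0.886 -0.45   0.983]
 [ 0.994 -0.105  0.041  0.004]
 [-0.011 -0.452 -0.892  0.932]
 [ 0.     0.     0.     1.   ]]
46.93862350114515 268.4856865976212 203.78139079330964 [[ 0.013 -0.999  0.049  0.497]
 [-1.    -0.012  0.009  0.022]
 [-0.009 -0.049 -0.999  1.272]
 [ 0.     0.     0.     1.   ]]
{'t': 0.1, 'q': array([ 1.14588573,  0.47770998,  0.0223662 ,  1.55631081, -0.01149797,
        1.10932045, -0.08307781]), 'joint_vel': array([-0.00122534, -0.00260479,  0.00068126, -0.00280253, -0.00031642,
        0.00039056, -0.00117915]), 'joint_torque': array([ 5.03326912e-03, -5.97759891e+01,  1.61405627e+00, -2.81952775e+01,
        1.28504678e-02,  5.05526288e-03,  1.83970667e-05]), 'eef_pos': array([ 0.21010275, -0.64092303,  0.23044604]), 'tool_rot': array([-7.87098942e-04,  9.87477984e-01,  1.57754797e-01, -1.91403610e-04]), 'contact_force': array([ 0.03331609, -0.62907672,  0.16439155]), 'torque': array([ 0.01774658, -0.01141924,  0.00425419]), 'grasp_force': 0.0, 'gripper_width': 0.9990336356210499}
```

View pics/s0.png

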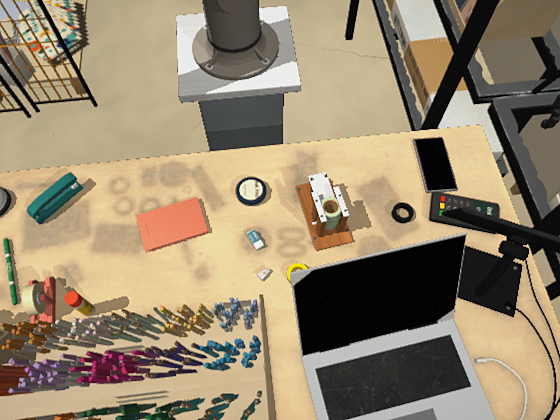

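View pics/t0.png

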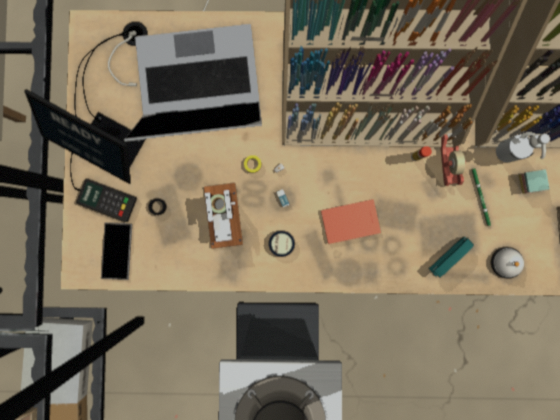

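The roll in the dispenser (scene 331,210; top 219,204) is the one to serve. The look-alikes are the black ring (scene 403,212; top 157,206) and the yellow ring (scene 297,272; top 252,164), neither of which is meant. The notebook is the red-orange one (scene 172,223; top 351,222). Next is a close crop to check the choice.

```bash
python3 - <<'E'
import cv2,numpy as np
s=cv2.imread('pics/s0.png')[160:260,285:375];t=cv2.imread('pics/t0.png')[170:260,190:255]
a=cv2.resize(s,None,fx=6,fy=6,interpolation=cv2.INTER_CUBIC)
b=cv2.resize(t,None,fx=6,fy=6,interpolation=cv2.INTER_CUBIC)
b=b[:, :260+130]
o=np.zeros((600,800,3),np.uint8);
a=cv2.resize(s,(450,500),interpolation=cv2.INTER_CUBIC);b=cv2.resize(t,(325,450),interpolation=cv2.INTER_CUBIC)
o[:500,:450]=a;o[:450,460:785]=b
cv2.imwrite('pics/c0.png',o)
E
```

```text
(no output)
```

View pics/c0.png

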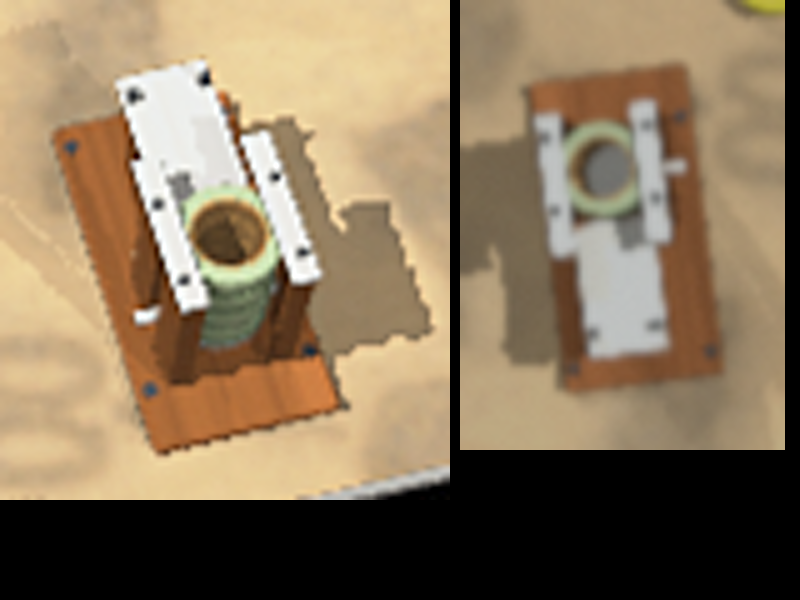

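The crop shows the pale green roll with a cardboard core between the white lips (top crop 604,169; scene crop 230,233), so the choice holds. The ledge points towards the robot.

```bash
python3 - <<'E'
from h import *
T=np.load('cam_top.npz');S=np.load('cam_scene.npz')
t=lambda x,y,z:ray(T,190+(x-460)/5-.4,170+y/5-.4,z)[:2]
s=lambda x,y,z:ray(S,285+x/5-.4,160+y/5-.4,z)[:2]
print('ring',t(604,169,.0865),s(230,233,.0865))
P=[t(*p,.008) for p in[(530,80),(688,65),(722,372),(566,390)]]
print('foot',np.round(P,4))
def est(b,c): # back centre to front centre
    d=b-c;L=np.linalg.norm(d);d/=L;print('  len',L,'yaw',np.degrees(np.arctan2(d[1],d[0])),'orig',b-d*.055, c+d*.110)
est((P[0]+P[1])/2,(P[2]+P[3])/2)
Q=[s(*p,.008) for p in[(155,453),(345,405),(55,130)]]
print(np.round(Q,4)); est((Q[0]+Q[1])/2,(Q[0]+Q[1])/2+Q[2]-Q[0])
for l in([t(548,115,.0905),t(565,255,.0905)],[t(643,102,.0905),t(658,240,.0905)],[s(193,308,.0905),s(137,162,.0905)],[s(309,280,.0905),s(255,132,.0905)]):
    d=l[0]-l[1];print('lip',np.linalg.norm(d),np.degrees(np.arctan2(d[1],d[0])))
N=np.array([ray(T,u,v,.012)[:2] for u,v in[(321,209),(375,201),(381,236),(328,243)]])
M=np.array([ray(S,u,v,.012)[:2] for u,v in[(137,213),(196,197),(211,232),(145,251)]])
print(N,N.mean(0));print(M,M.mean(0))
print('tin',ray(T,281.5,243,.018),ray(S,251,190,.018),'eraser',ray(T,283,198,.012),'pen',ray(S,257,239,.012))
E
```

```text
ring [0.55486738 0.15669033] [0.55585905 0.1594455 ]
foot [[0.605  0.2053]
 [0.6139 0.1224]
 [0.4534 0.1021]
 [0.443  0.1834]]
  len 0.16258652932559073 yaw 7.466451690218669 orig [0.55490148 0.15670959] [0.55729448 0.15702321]
[[0.6167 0.1246]
 [0.6043 0.209 ]
 [0.4543 0.1036]]
  len 0.1637910894588789 yaw 7.374135676401486 orig [0.55598348 0.15972154] [0.55718239 0.1598767 ]
lip 0.0691828222734194 7.992725862308796
lip 0.06809122652208927 7.161496236980329
lip 0.06991392419419991 10.054999061508006
lip 0.07096482714771693 7.859800245060242
[[ 0.54715776 -0.1026692 ]
 [ 0.5697437  -0.24303675]
 [ 0.47895705 -0.25874786]
 [ 0.45906046 -0.12147127]] [ 0.51372974 -0.18148127]
[[ 0.48427955 -0.25480821]
 [ 0.45930054 -0.12325155]
 [ 0.54982886 -0.09419784]
 [ 0.5776906  -0.23612357]] [ 0.51777489 -0.17709529]
tin [ 0.45768623 -0.00068253  0.018     ] [0.45942541 0.00138668 0.018     ] eraser [ 0.57466429 -0.00337752  0.012     ] pen [0.57798282 0.00319233 0.012     ]
```

>>> jog_arm:
  rows:
    - {"fingers":0,"x":20,"y":-21}
    - {"fingers":0,"x":33,"y":-35}
    - {"fingers":0,"x":33,"y":-35}
    - {"fingers":0,"x":33,"y":-35}
    - {"fingers":0,"x":33,"y":-35}
    - {"fingers":0,"x":33,"y":-35}
    - {"fingers":0,"x":33,"y":-35}
    - {"fingers":0,"x":33,"y":-35}

```text
invalid input
```

>>> jog_arm:
  rows:
    - {"fingers":0,"x":33,"y":-35}
    - {"fingers":0,"x":33,"y":-35}
    - {"fingers":0,"x":33,"y":-35}
    - {"fingers":0,"x":33,"y":-35}
    - {"fingers":0,"x":33,"y":-35}
    - {"fingers":0,"x":33,"y":-35}
    - {"fingers":0,"x":20,"y":-30}
    - {"fingers":0,"x":0,"y":-20}

```text
invalid input
```

>>> jog_arm:
  rows:
    - {"fingers":0,"az":-8}
    - {"fingers":0,"az":-8}
    - {"fingers":0,"az":-8}
    - {"fingers":0,"az":-8}
    - {"fingers":0,"az":-8}
    - {"fingers":0,"az":-8}
    - {"fingers":0,"az":-8}
    - {"fingers":0,"az":-8}

```text
invalid input
```

>>> jog_arm:
  force: 30
  rows:
    - {"fingers":0,"x":20,"y":-21,"z":0,"ax":0,"ay":0,"az":0}
    - {"fingers":0,"x":33,"y":-35,"z":0,"ax":0,"ay":0,"az":0}
    - {"fingers":0,"x":33,"y":-35,"z":0,"ax":0,"ay":0,"az":0}
    - {"fingers":0,"x":33,"y":-35,"z":0,"ax":0,"ay":0,"az":0}
    - {"fingers":0,"x":33,"y":-35,"z":0,"ax":0,"ay":0,"az":0}
    - {"fingers":0,"x":33,"y":-35,"z":0,"ax":0,"ay":0,"az":0}
    - {"fingers":0,"x":33,"y":-35,"z":0,"ax":0,"ay":0,"az":0}
    - {"fingers":0,"x":33,"y":-35,"z":0,"ax":0,"ay":0,"az":0}

```text
t: 0.9
eef_pos: [0.3662, -0.3085, 0.2312]
tool_rot: [0.0, 0.987, 0.158, -0.0]
contact_force: [1.5, -0.8, -0.5]
gripper_width: -0.002
grasp_force: 0.0
```

>>> jog_arm:
  rows:
    - {"fingers":0,"x":33,"y":-35,"z":0,"ax":0,"ay":0,"az":0}
    - {"fingers":0,"x":33,"y":-35,"z":0,"ax":0,"ay":0,"az":0}
    - {"fingers":0,"x":33,"y":-35,"z":0,"ax":0,"ay":0,"az":0}
    - {"fingers":0,"x":33,"y":-35,"z":0,"ax":0,"ay":0,"az":0}
    - {"fingers":0,"x":33,"y":-35,"z":0,"ax":0,"ay":0,"az":0}
    - {"fingers":0,"x":33,"y":-35,"z":0,"ax":0,"ay":0,"az":0}
    - {"fingers":0,"x":33,"y":-35,"z":0,"ax":0,"ay":0,"az":0}
    - {"fingers":0,"x":20,"y":-20,"z":0,"ax":0,"ay":0,"az":0}

```text
t: 1.7
eef_pos: [0.5227, 0.0239, 0.2313]
tool_rot: [-0.001, 0.987, 0.16, 0.0]
contact_force: [0.5, -0.5, 0.5]
gripper_width: 0.001
grasp_force: 0.0
```

>>> jog_arm:
  rows:
    - {"fingers":0,"x":0,"y":0,"z":0,"ax":0,"ay":0,"az":-8}
    - {"fingers":0,"x":0,"y":0,"z":0,"ax":0,"ay":0,"az":-8}
    - {"fingers":0,"x":0,"y":0,"z":0,"ax":0,"ay":0,"az":-8}
    - {"fingers":0,"x":0,"y":0,"z":0,"ax":0,"ay":0,"az":-8}
    - {"fingers":0,"x":0,"y":0,"z":0,"ax":0,"ay":0,"az":-8}
    - {"fingers":0,"x":0,"y":0,"z":0,"ax":0,"ay":0,"az":-8}
    - {"fingers":0,"x":0,"y":0,"z":0,"ax":0,"ay":0,"az":-8}
    - {"fingers":0,"x":0,"y":0,"z":0,"ax":0,"ay":0,"az":-8}

```text
t: 2.5
eef_pos: [0.5216, 0.0194, 0.2309]
tool_rot: [-0.0, 0.752, 0.659, -0.0]
contact_force: [-0.3, -0.1, -0.1]
gripper_width: 0.0
grasp_force: 0.0
```

```bash
cat > go.py <<'E'
import sys
from h import *
from scipy.spatial.transform import Rotation as R
# usage: go.py dispx dispy z  (dispenser frame, m) yaw_of_tool_x_world_deg
D0=np.array([0.5555,0.158]);YAW=7.6
def disp(x,y,z):
    c,s=np.cos(np.radians(YAW)),np.sin(np.radians(YAW));return np.array([D0[0]+c*x-s*y,D0[1]+s*x+c*y,z])
def report(P):
    o=bot.get_obs();q=o['tool_rot'];r=R.from_quat([q[1],q[2],q[3],q[0]]);X=r.as_matrix()
    print('t',o['t'],'tcp',np.round(o['eef_pos'],4),'toolx yaw',np.degrees(np.arctan2(X[1,0],X[0,0])),'tool shift mm',np.round(X.T@(P-o['eef_pos'])*1000,1))
    print('q1,7',o['q'][[0,6]],'F',np.round(o['contact_force'],1))
E
python3 - <<'E'
from go import *
report(disp(.047,0,.2))
E
```

```text
t 2.5 tcp [0.5216 0.0194 0.2309] toolx yaw 82.47838088926149 tool shift mm [154.1  60.9  30.9]
q1,7 [ 0.3455646  -0.45801592] F [-0.3 -0.1 -0.1]
```

>>> jog_arm:
  rows:
    - {"fingers":0,"x":38,"y":15,"z":5,"ax":0,"ay":0,"az":0}
    - {"fingers":0,"x":39,"y":15,"z":5,"ax":0,"ay":0,"az":0}
    - {"fingers":0,"x":39,"y":15,"z":10,"ax":0,"ay":0,"az":0}
    - {"fingers":0,"x":38,"y":16,"z":10,"ax":0,"ay":0,"az":0}
    - {"fingers":0,"x":0,"y":0,"z":0,"ax":0,"ay":0,"az":-7.5}
    - {"fingers":0,"x":0,"y":0,"z":0,"ax":0,"ay":0,"az":-7.6}
    - {"fingers":0,"x":0,"y":0,"z":0,"ax":0,"ay":0,"az":0}
    - {"fingers":0,"x":0,"y":0,"z":0,"ax":0,"ay":0,"az":0}

```text
t: 3.3
eef_pos: [0.6032, 0.1633, 0.2009]
tool_rot: [-0.0, 0.662, 0.749, -0.0]
contact_force: [0.6, 0.2, -0.7]
gripper_width: 0.002
grasp_force: 0.0
```

```bash
python3 - <<'E'
from go import *
c=cam('wrist')
cv2.imwrite('pics/w1.png',cv2.resize(c['pixels'][:,:,::-1],(800,600),interpolation=cv2.INTER_CUBIC))
print(np.round(c['world_from_camera'],3),c['vertical_fov'],c['cx'],c['cy'])
report(disp(.047,0,.077))
E
```

```text
[[ 0.992  0.118  0.032  0.594]
 [ 0.122 -0.954 -0.274  0.233]
 [-0.001  0.276 -0.961  0.343]
 [ 0.     0.     0.     1.   ]] 64.38597794113943 270.22433951541024 212.7114520982746
t 3.35 tcp [0.6033 0.1633 0.2012] toolx yaw 97.03505339024348 tool shift mm [  1.1  -1.  124.2]
q1,7 [ 0.10744234 -0.51828332] F [-0.6  0.2  0.2]
```

View pics/w1.png

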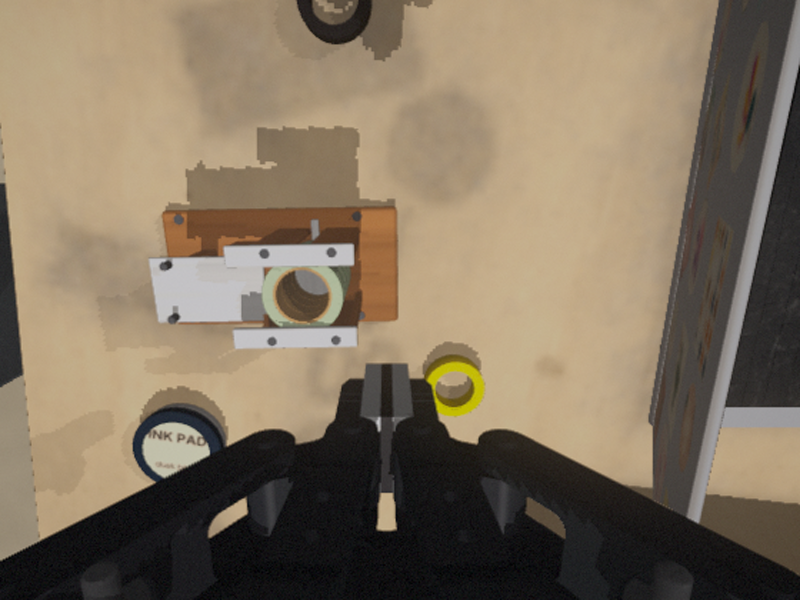

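```bash
python3 - <<'E'
from go import *
c=np.load('cam_wrist.npz')
w=lambda x,y,z:ray(c,x*.7-.15,y*.7-.15,z)[:2]
L=[w(224,256,.0905),w(354,254,.0905),w(234,340,.0905),w(357,338,.0905)]
print(np.round(L,4))
for a,b in((0,1),(2,3)):
    d=L[b]-L[a];print(np.linalg.norm(d),np.degrees(np.arctan2(d[1],d[0])))
m=np.mean(L,0);a=np.radians(7.6);print('origin',m+.005*np.array([np.cos(a),np.sin(a)]))
print('ring',w(303,295,.0865))
# where TCP projects
print('tcp px/0.7',proj(c,bot.get_obs()['eef_pos'])/.7)
E
```

```text
[[0.5134 0.177 ]
 [0.5823 0.1866]
 [0.5204 0.1297]
 [0.589  0.1394]]
0.06963945469513236 7.9366992350503605
0.06930309937127413 8.051583165555451
origin [0.55622219 0.15885047]
ring [0.55638341 0.15949805]
tcp px/0.7 [387.59403354 391.44144484]
```

>>> jog_arm:
  rows:
    - {"fingers":0,"x":2,"y":0,"z":0,"ax":0,"ay":0,"az":-1}
    - {"fingers":0,"x":0,"y":0,"z":30,"ax":0,"ay":0,"az":0}
    - {"fingers":0,"x":0,"y":0,"z":40,"ax":0,"ay":0,"az":0}
    - {"fingers":0,"x":0,"y":0,"z":30,"ax":0,"ay":0,"az":0}
    - {"fingers":0,"x":0,"y":0,"z":14,"ax":0,"ay":0,"az":0}
    - {"fingers":0,"x":0,"y":0,"z":10,"ax":0,"ay":0,"az":0}
    - {"fingers":0,"x":0,"y":0,"z":0,"ax":0,"ay":0,"az":0}
    - {"fingers":0,"x":0,"y":0,"z":0,"ax":0,"ay":0,"az":0}

```text
t: 4.15
eef_pos: [0.604, 0.1662, 0.0786]
tool_rot: [0.0, 0.654, 0.756, 0.001]
contact_force: [0.2, 0.3, 0.3]
gripper_width: 0.002
grasp_force: 0.0
```

```bash
sed -i 's/0.5555,0.158\]/0.5560,0.1585]/;s/YAW=7.6/YAW=8.0/' go.py; python3 - <<'E'
from go import *
report(disp(.0375,0,.077))
E
```

```text
t 4.15 tcp [0.604  0.1662 0.0786] toolx yaw 98.24016073803887 tool shift mm [ -0.9 -11.1   1.6]
q1,7 [ 0.05555976 -0.59005156] F [0.2 0.3 0.3]
```

>>> jog_arm:
  rows:
    - {"fingers":0,"x":-1,"y":-4,"z":1,"ax":0,"ay":0,"az":0}
    - {"fingers":0,"x":0,"y":-5,"z":0,"ax":0,"ay":0,"az":0}
    - {"fingers":0,"x":0,"y":-5,"z":0,"ax":0,"ay":0,"az":0}
    - {"fingers":0,"x":0,"y":-5,"z":0,"ax":0,"ay":0,"az":0}
    - {"fingers":0,"x":0,"y":-5,"z":0,"ax":0,"ay":0,"az":0}
    - {"fingers":0,"x":0,"y":-5,"z":0,"ax":0,"ay":0,"az":0}
    - {"fingers":0,"x":0,"y":-5,"z":0,"ax":0,"ay":0,"az":0}
    - {"fingers":0,"x":0,"y":0,"z":0,"ax":0,"ay":0,"az":0}

```text
t: 4.95
eef_pos: [0.5687, 0.1598, 0.0763]
tool_rot: [-0.0, 0.654, 0.756, -0.0]
contact_force: [1.1, 0.1, -0.8]
gripper_width: -0.001
grasp_force: 0.1
```

```bash
python3 - <<'E'
from go import *
report(disp(-.020,0,.077))
c=cam('wrist')
cv2.imwrite('pics/w2.png',cv2.resize(c['pixels'][:,:,::-1],(800,600),interpolation=cv2.INTER_CUBIC))
E
```

```text
t 4.95 tcp [0.5687 0.1598 0.0763] toolx yaw 98.27369820504832 tool shift mm [  0.6 -32.7  -0.7]
q1,7 [ 0.06685095 -0.61122997] F [ 1.1  0.1 -0.8]
```

View pics/w2.png

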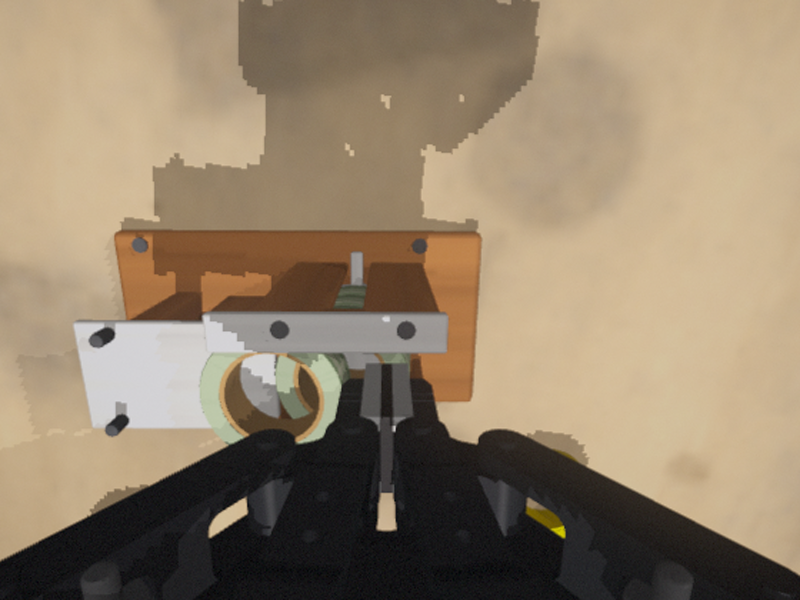

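The picture shows roll_1 partly out, with its top centre near (271,397), and roll_2's rim visible underneath it at the same height as before.

```bash
python3 - <<'E'
from go import *
c=np.load('cam_wrist.npz')
for u,v in((271,397),(200,392)):
    p=ray(c,u*.7-.15,v*.7-.15,.0865)[:2]-D0;a=np.radians(8);print(p@[np.cos(a),np.sin(a)],p@[-np.sin(a),np.cos(a)])
p=bot.get_obs()['eef_pos'][:2]-D0;print(p@[np.cos(a),np.sin(a)])
E
```

```text
-0.022787381525258707 0.0024174275793523367
-0.044239592886844405 0.003966777718918612
0.012917557563864637
```

>>> jog_arm:
  rows:
    - {"fingers":0,"x":0,"y":-5,"z":0,"ax":0,"ay":0,"az":0}
    - {"fingers":0,"x":0,"y":-5,"z":0,"ax":0,"ay":0,"az":0}
    - {"fingers":0,"x":0,"y":-5,"z":0,"ax":0,"ay":0,"az":0}
    - {"fingers":0,"x":0,"y":-5,"z":0,"ax":0,"ay":0,"az":0}
    - {"fingers":0,"x":0,"y":-5,"z":0,"ax":0,"ay":0,"az":0}
    - {"fingers":0,"x":0,"y":-5,"z":0,"ax":0,"ay":0,"az":0}
    - {"fingers":0,"x":0,"y":-5,"z":0,"ax":0,"ay":0,"az":0}
    - {"fingers":0,"x":0,"y":0,"z":0,"ax":0,"ay":0,"az":0}

```text
t: 5.8
eef_pos: [0.534, 0.1547, 0.0763]
tool_rot: [-0.0, 0.654, 0.756, -0.0]
contact_force: [1.4, 0.6, 1.4]
gripper_width: 0.005
grasp_force: 1.1
```

```bash
python3 - <<'E'
from go import *
report(disp(-.0235,0,.077))
c=cam('wrist')
cv2.imwrite('pics/w3.png',cv2.resize(c['pixels'][:,:,::-1],(800,600),interpolation=cv2.INTER_CUBIC))
E
```

```text
t 5.8 tcp [0.534  0.1547 0.0763] toolx yaw 98.2774099056451 tool shift mm [ 0.7 -1.2 -0.7]
q1,7 [ 0.07594505 -0.63277089] F [1.4 0.6 1.4]
```

View pics/w3.png

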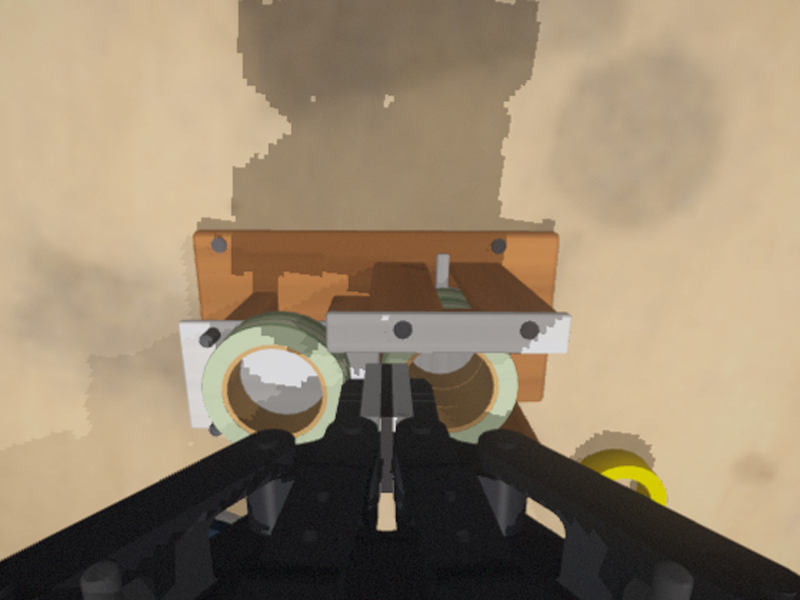

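>>> jog_arm:
  rows:
    - {"fingers":0,"x":0,"y":0,"z":-15,"ax":0,"ay":0,"az":0}
    - {"fingers":0,"x":0,"y":0,"z":-40,"ax":0,"ay":0,"az":0}
    - {"fingers":0,"x":0,"y":0,"z":-40,"ax":0,"ay":0,"az":0}
    - {"fingers":0,"x":0,"y":0,"z":0,"ax":0,"ay":0,"az":8}
    - {"fingers":0,"x":0,"y":0,"z":0,"ax":0,"ay":0,"az":8}
    - {"fingers":0,"x":0,"y":0,"z":0,"ax":0,"ay":0,"az":8}
    - {"fingers":0,"x":0,"y":0,"z":0,"ax":0,"ay":0,"az":8}
    - {"fingers":0,"x":0,"y":0,"z":0,"ax":0,"ay":0,"az":8}

```text
t: 6.65
eef_pos: [0.5346, 0.1549, 0.172]
tool_rot: [-0.0, 0.875, 0.484, -0.0]
contact_force: [0.6, 0.3, -0.4]
gripper_width: 0.0
grasp_force: 0.0
```

>>> jog_arm:
  rows:
    - {"fingers":85,"x":0,"y":0,"z":0,"ax":0,"ay":0,"az":8}
    - {"fingers":85,"x":0,"y":0,"z":0,"ax":0,"ay":0,"az":8}
    - {"fingers":85,"x":0,"y":0,"z":0,"ax":0,"ay":0,"az":8}
    - {"fingers":85,"x":0,"y":0,"z":0,"ax":0,"ay":0,"az":8}
    - {"fingers":85,"x":0,"y":0,"z":0,"ax":0,"ay":0,"az":8}
    - {"fingers":85,"x":0,"y":0,"z":0,"ax":0,"ay":0,"az":8}
    - {"fingers":85,"x":0,"y":0,"z":0,"ax":0,"ay":0,"az":2}
    - {"fingers":85,"x":0,"y":0,"z":0,"ax":0,"ay":0,"az":0}

```text
t: 7.45
eef_pos: [0.5347, 0.1551, 0.1719]
tool_rot: [-0.0, 0.997, 0.072, -0.0]
contact_force: [0.6, 0.4, 0.3]
gripper_width: 0.995
grasp_force: 0.0
```

```bash
python3 - <<'E'
from go import *
report(disp(-.058,0,.160))
c=cam('wrist')
s=cam('scene')['pixels'][160:260,285:375,::-1]
o=np.zeros((420,800,3),np.uint8);o[:,:440]=c['pixels'][:,60:500,::-1];o[:400,440:]=cv2.resize(s,(360,400),interpolation=cv2.INTER_CUBIC)
cv2.imwrite('pics/w4.png',o)
E
```

```text
t 7.45 tcp [0.5347 0.1551 0.1719] toolx yaw 8.264088537137873 tool shift mm [-36.4  -0.5  12. ]
q1,7 [-0.11654398 -1.96184242] F [0.6 0.4 0.3]
```

View pics/w4.png

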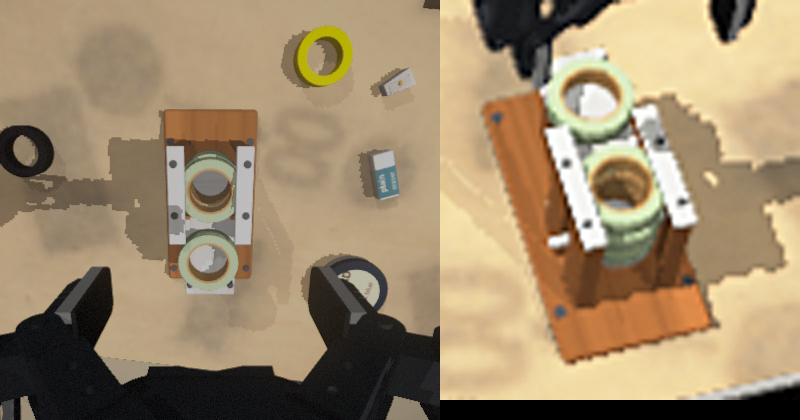

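Roll_1 lies on the ledge (wrist crop 208,260; scene crop 590,97), and roll_2 is up under the lips at the same pixel roll_1 had before.

```bash
python3 - <<'E'
from go import *
c=np.load('cam_wrist.npz');s=np.load('cam_scene.npz');a=np.radians(8)
def d(p): p=p[:2]-D0;return np.round([p@[np.cos(a),np.sin(a)],p@[-np.sin(a),np.cos(a)]],4)
print(d(ray(c,268,260,.084)),d(ray(s,322.1,183.8,.084)),'roll2',d(ray(c,270,188,.0865)),d(ray(s,330.1,206.6,.0865)))
E
```

```text
[-0.0548  0.0014] [-0.0564  0.0004] roll2 [0.0005 0.0001] [ 0.0006 -0.0003]
```

>>> jog_arm:
  rows:
    - {"fingers":85,"x":-35,"y":-1.5,"z":0,"ax":0,"ay":0,"az":0}
    - {"fingers":85,"x":0,"y":0,"z":20,"ax":0,"ay":0,"az":0}
    - {"fingers":85,"x":0,"y":0,"z":35,"ax":0,"ay":0,"az":0}
    - {"fingers":85,"x":0,"y":0,"z":30,"ax":0,"ay":0,"az":0}
    - {"fingers":85,"x":0,"y":0,"z":12,"ax":0,"ay":0,"az":0}
    - {"fingers":85,"x":0,"y":0,"z":5,"ax":0,"ay":0,"az":0}
    - {"fingers":85,"x":0,"y":0,"z":0,"ax":0,"ay":0,"az":0}
    - {"fingers":85,"x":0,"y":0,"z":0,"ax":0,"ay":0,"az":0}

```text
t: 8.35
eef_pos: [0.5011, 0.1517, 0.0705]
tool_rot: [-0.0, 0.997, 0.072, 0.001]
contact_force: [-0.8, 0.2, 0.3]
gripper_width: 0.998
grasp_force: 0.0
```

```bash
python3 - <<'E'
from go import *
report(disp(-.057,0.001,.070))
E
```

```text
t 8.35 tcp [0.5011 0.1517 0.0705] toolx yaw 8.25444735425039 tool shift mm [-1.7 -0.1  0.5]
q1,7 [-0.15558552 -2.04840965] F [-0.8  0.2  0.3]
```

Now I close on the roll.

>>> jog_arm:
  force: 20
  rows:
    - {"fingers":60,"x":-1,"y":0,"z":1,"ax":0,"ay":0,"az":0}
    - {"fingers":52,"x":0,"y":0,"z":0,"ax":0,"ay":0,"az":0}
    - {"fingers":48,"x":0,"y":0,"z":0,"ax":0,"ay":0,"az":0}
    - {"fingers":44,"x":0,"y":0,"z":0,"ax":0,"ay":0,"az":0}
    - {"fingers":40,"x":0,"y":0,"z":0,"ax":0,"ay":0,"az":0}
    - {"fingers":38,"x":0,"y":0,"z":0,"ax":0,"ay":0,"az":0}
    - {"fingers":38,"x":0,"y":0,"z":0,"ax":0,"ay":0,"az":0}
    - {"fingers":38,"x":0,"y":0,"z":0,"ax":0,"ay":0,"az":0}

```text
t: 9.15
eef_pos: [0.4994, 0.1512, 0.0689]
tool_rot: [0.0, 0.997, 0.072, 0.0]
contact_force: [-1.4, -0.5, 5.4]
gripper_width: 0.516
grasp_force: 19.7
```

>>> jog_arm:
  rows:
    - {"fingers":38,"x":0,"y":0,"z":-5,"ax":0,"ay":0,"az":0}
    - {"fingers":38,"x":0,"y":0,"z":-10,"ax":0,"ay":0,"az":0}
    - {"fingers":38,"x":0,"y":0,"z":-20,"ax":0,"ay":0,"az":0}
    - {"fingers":38,"x":0,"y":0,"z":-30,"ax":0,"ay":0,"az":0}
    - {"fingers":38,"x":0,"y":0,"z":-20,"ax":0,"ay":0,"az":0}
    - {"fingers":38,"x":0,"y":0,"z":-5,"ax":0,"ay":0,"az":0}
    - {"fingers":38,"x":0,"y":0,"z":0,"ax":0,"ay":0,"az":0}
    - {"fingers":38,"x":0,"y":0,"z":0,"ax":0,"ay":0,"az":0}

```text
t: 9.95
eef_pos: [0.4986, 0.1508, 0.1576]
tool_rot: [0.0, 0.997, 0.072, -0.001]
contact_force: [0.0, 0.7, -0.8]
gripper_width: 0.515
grasp_force: 20.7
```

```bash
python3 - <<'E'
from go import *
report(np.array([.5155,-.179,.10]))
c=cam('wrist');cv2.imwrite('pics/w5.png',c['pixels'][:,:,::-1])
E
```

```text
t 9.95 tcp [0.4986 0.1508 0.1576] toolx yaw 8.245033326568734 tool shift mm [-30.5 328.8  57.7]
q1,7 [-0.11644171 -1.98409914] F [ 0.   0.7 -0.8]
```

View pics/w5.png

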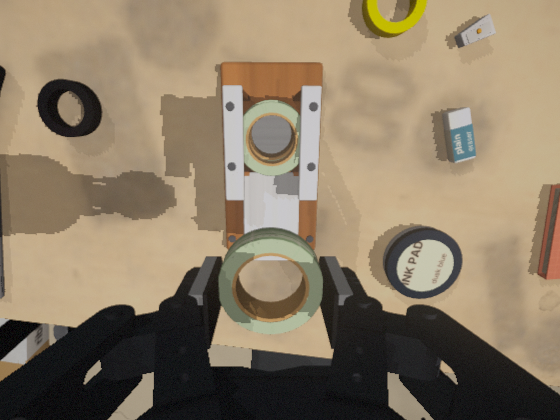

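The roll is held level between the pads at (271,283), and roll_2 is in place at (272,137). Now I carry it to the notebook.

>>> jog_arm:
  rows:
    - {"fingers":38,"x":-2,"y":20,"z":0,"ax":0,"ay":0,"az":0}
    - {"fingers":38,"x":-4,"y":40,"z":0,"ax":0,"ay":0,"az":0}
    - {"fingers":38,"x":-4,"y":45,"z":0,"ax":0,"ay":0,"az":0}
    - {"fingers":38,"x":-4,"y":45,"z":0,"ax":0,"ay":0,"az":0}
    - {"fingers":38,"x":-4,"y":45,"z":0,"ax":0,"ay":0,"az":0}
    - {"fingers":38,"x":-4,"y":45,"z":0,"ax":0,"ay":0,"az":0}
    - {"fingers":38,"x":-4,"y":45,"z":0,"ax":0,"ay":0,"az":0}
    - {"fingers":38,"x":-4,"y":30,"z":0,"ax":0,"ay":0,"az":0}

```text
t: 10.8
eef_pos: [0.5136, -0.1686, 0.1571]
tool_rot: [0.0, 0.998, 0.07, -0.001]
contact_force: [0.5, 0.2, 1.0]
gripper_width: 0.518
grasp_force: 20.7
```

>>> jog_arm:
  rows:
    - {"fingers":38,"x":0,"y":14,"z":0,"ax":0,"ay":0,"az":0}
    - {"fingers":38,"x":0,"y":0,"z":20,"ax":0,"ay":0,"az":0}
    - {"fingers":38,"x":0,"y":0,"z":40,"ax":0,"ay":0,"az":0}
    - {"fingers":38,"x":0,"y":0,"z":30,"ax":0,"ay":0,"az":0}
    - {"fingers":38,"x":0,"y":0,"z":20,"ax":0,"ay":0,"az":0}
    - {"fingers":38,"x":0,"y":0,"z":10,"ax":0,"ay":0,"az":0}
    - {"fingers":38,"x":0,"y":0,"z":0,"ax":0,"ay":0,"az":0}
    - {"fingers":38,"x":0,"y":0,"z":0,"ax":0,"ay":0,"az":0}

```text
t: 11.6
eef_pos: [0.5172, -0.1782, 0.0388]
tool_rot: [-0.0, 0.997, 0.072, 0.0]
contact_force: [0.1, -0.2, 0.5]
gripper_width: 0.514
grasp_force: 20.7
```

```bash
python3 - <<'E'
from go import *
report(np.array([.5155,-.179,.0125]))
c=cam('wrist');cv2.imwrite('pics/w6.png',c['pixels'][:,:,::-1])
E
```

```text
t 11.6 tcp [ 0.5172 -0.1782  0.0388] toolx yaw 8.293043588653342 tool shift mm [-1.8  0.5 26.3]
q1,7 [ 0.36759604 -1.35652809] F [ 0.1 -0.2  0.5]
```

View pics/w6.png

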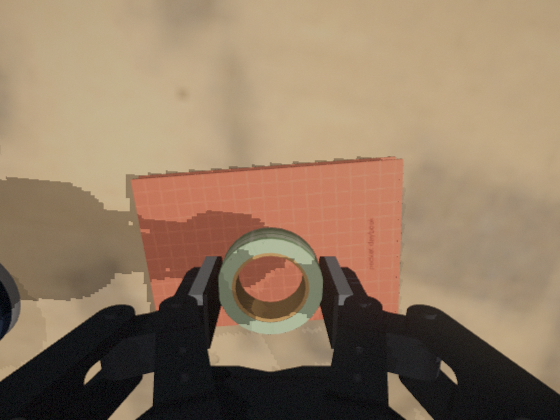

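The roll hangs over the cover, well inside its edges (cover corners 132,178 and 402,158; roll 271,283). I lower it.

>>> jog_arm:
  rows:
    - {"fingers":38,"x":-1,"y":0,"z":8,"ax":0,"ay":0,"az":0}
    - {"fingers":38,"x":0,"y":0,"z":8,"ax":0,"ay":0,"az":0}
    - {"fingers":38,"x":0,"y":0,"z":5,"ax":0,"ay":0,"az":0}
    - {"fingers":38,"x":0,"y":0,"z":3,"ax":0,"ay":0,"az":0}
    - {"fingers":38,"x":0,"y":0,"z":1,"ax":0,"ay":0,"az":0}
    - {"fingers":38,"x":0,"y":0,"z":0,"ax":0,"ay":0,"az":0}
    - {"fingers":38,"x":0,"y":0,"z":0,"ax":0,"ay":0,"az":0}
    - {"fingers":38,"x":0,"y":0,"z":0,"ax":0,"ay":0,"az":0}

```text
t: 12.45
eef_pos: [0.5158, -0.1789, 0.0135]
tool_rot: [0.0, 0.997, 0.072, 0.0]
contact_force: [0.4, 0.6, -0.3]
gripper_width: 0.517
grasp_force: 20.7
```

>>> jog_arm:
  rows:
    - {"fingers":38,"x":0,"y":0,"z":1,"ax":0,"ay":0,"az":0}
    - {"fingers":38,"x":0,"y":0,"z":0.3,"ax":0,"ay":0,"az":0}
    - {"fingers":38,"x":0,"y":0,"z":0,"ax":0,"ay":0,"az":0}
    - {"fingers":46,"x":0,"y":0,"z":0,"ax":0,"ay":0,"az":0}
    - {"fingers":50,"x":0,"y":0,"z":0,"ax":0,"ay":0,"az":0}
    - {"fingers":60,"x":0,"y":0,"z":0,"ax":0,"ay":0,"az":0}
    - {"fingers":75,"x":0,"y":0,"z":0,"ax":0,"ay":0,"az":0}
    - {"fingers":75,"x":0,"y":0,"z":0,"ax":0,"ay":0,"az":0}

```text
t: 13.25
eef_pos: [0.5157, -0.1789, 0.012]
tool_rot: [0.0, 0.997, 0.072, 0.0]
contact_force: [0.1, -0.3, -0.2]
gripper_width: 0.877
grasp_force: 0.0
```

>>> jog_arm:
  rows:
    - {"fingers":75,"x":0,"y":0,"z":-10,"ax":0,"ay":0,"az":0}
    - {"fingers":75,"x":0,"y":0,"z":-25,"ax":0,"ay":0,"az":0}
    - {"fingers":75,"x":0,"y":0,"z":-40,"ax":0,"ay":0,"az":0}
    - {"fingers":75,"x":0,"y":0,"z":-40,"ax":0,"ay":0,"az":0}
    - {"fingers":75,"x":0,"y":0,"z":-30,"ax":0,"ay":0,"az":0}
    - {"fingers":75,"x":0,"y":0,"z":0,"ax":0,"ay":0,"az":0}
    - {"fingers":75,"x":0,"y":0,"z":0,"ax":0,"ay":0,"az":0}
    - {"fingers":75,"x":0,"y":0,"z":0,"ax":0,"ay":0,"az":0}

```text
t: 14.05
eef_pos: [0.5148, -0.1787, 0.1562]
tool_rot: [-0.0, 0.997, 0.072, -0.001]
contact_force: [-0.9, 0.4, -0.5]
gripper_width: 0.88
grasp_force: 0.0
```

```bash
python3 - <<'E'
from go import *
report(np.array([.5155,-.179,.0125]))
c=cam('wrist');d=cam('scene')
o=np.hstack([cv2.resize(c['pixels'],(400,300)),cv2.resize(d['pixels'][140:290,125:375],(400,300)[:2])])
cv2.imwrite('pics/w7.png',o[:,:,::-1])
E
```

```text
t 14.05 tcp [ 0.5148 -0.1787  0.1562] toolx yaw 8.250589810175402 tool shift mm [  0.9   0.5 143.7]
q1,7 [ 0.40218249 -1.30299994] F [-0.9  0.4 -0.5]
```

View pics/w7.png

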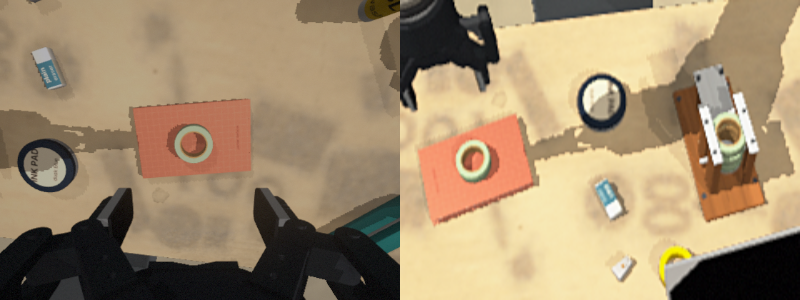

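The roll lies flat in the middle of the cover (wrist 194,144; scene 473,160). Roll_2 is up under the lips (scene 730,130), the small things have not moved, and the gripper is clear.

```bash
python3 -c "
from station import bot
print(bot.hand_in())"
```

```text
the job is handed in; nothing more can be done
None
```

I slid the top roll out onto the ledge, roll_2 came up into its place, and the served roll now lies flat in the middle of the notebook's cover. The job was handed in at about 14 s; the hand-in gave no verdict.

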